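# Trip-test a bench ratchet clamp, pump it onto a carton and keep hold

## Robot

A 6-joint arm with a two-finger parallel gripper is mounted at the origin on a cart in front of the work surface, level with it; the furniture and walls round the work are solid. World frame = base frame: x ahead of the robot, y to its left, z up, the work surface at z = 0. Lengths are in m, angles in degrees, forces in N, time in s.
With the tool pointing down it reaches from about 0.325 to 0.85 m from the base axis. Payload 15.5 kg.
Tool frame: the origin (TCP) lies at the very end of the fingers, on their centre line; the grasp point (between the pads) lies arm.grip_depth behind it (arm.grip_depth is the distance from the TCP to the grasp point, in m); z points along the fingers, y is the line along which they close (so a half turn about z gives the same grasp; the last joint's range is limited). The gripper opens to 91 mm and grips with 3 to 60 N. Pads are 32 mm wide; open, the fingers measure 118 mm over their backs; the gripper's body (76 mm by 178 mm) begins 60 mm behind the grasp point.
Start: joints at [63.455, 28.281, 77.091, -0, 74.628, -5.472], TCP at [0.225, 0.583, 0.214] pointing down, gripper open.
Joint ranges: [-166.48, 166.48], [-47.26, 123.95], [12.59, 153.08], [-70.14, 250.14], [6.76, 159.57], [-176.63, 176.63]. Speed limits (degrees/s): [108.29, 108.29, 147.25, 172.46, 172.46, 172.46].

## Interface

Orientations are given as a 3x3 rotation matrix whose columns are the frame's x, y, z axes.
In Python, from rig import arm gives the robot as it stands. Calls block until the motion is done:
- arm.move_to(position, orientation): joint-space move of the TCP to a pose.
- arm.move_l(position, orientation=None, feed=0.15): straight line of the TCP; orientation=None keeps the orientation; feed is the mean speed in m/s.
- arm.move_joints(angles): joint-space move.
- arm.grip(opening): finger opening in m; the grip force is fixed at half the most; returns when the fingers have stopped.
- arm.sleep(seconds).
- arm.solve_ik(position, orientation): joint angles nearest the present ones, or None.
- arm.snapshot(name): name is "scene" or "top" or "wrist"; returns the picture (420x560x3 uint8, red, green, blue); there is no depth.
- arm.get_calibration(name): a dict with "intrinsics" (3x3 intrinsics, pixels), "cam_to_world" (4x4, takes a point from camera to world coordinates). Camera axes: x right, y down, z forward; pixel columns grow to the right and rows downward; lengths in m; the calibration is good to about 2 mm. A picture is of the moment at which its call begins: read the wrist's pose just before it. get_calibration takes no time and is no camera call; for the wrist camera it gives the pose at the moment of the call.
A pose or a line that the arm cannot do raises arm.Unreachable and nothing moves.
- arm.sign_off(): hands the job in; it is judged then, once.
Readings, each from a call of its own:
- arm.current_t(): time.
- arm.current_joint_positions(): joint angles.
- arm.current_dq(): joint speeds.
- arm.current_tau(): joint torques, N m.
- arm.current_ee_pos(): TCP position.
- arm.current_tool_rot(): TCP orientation.
- arm.current_force(): force on the tool from outside, world axes, zero at the start.
- arm.current_torque(): the same for the moment, N m.
- arm.current_width(): finger opening in m.
- arm.current_grasp_force(): force on a finger pad.
Only numpy, scipy, OpenCV 4.12 (cv2) and the standard library are available. Lean on these libraries where they do the work, as an engineer would, in place of code of your own. Each camera call takes 0.05 s, during which the arm holds its last target. There are 200 camera calls.

## Task

Before clamping, test the bench clamp's trip: press its round push button so that the lever drops, then lift the lever back up until it stays up by itself. Then squeeze and let go the black ratchet trigger, again and again, until the jaw's sprung rubber pad presses the small carton against the end stop; stop pumping there, so that the carton is not crushed, and finish while still holding the trigger squeezed. Move the jaw only with the trigger, do not touch the carton, and leave the other things on the cart where they are.

Things in the scene. Friction and masses are not known exactly. Their poses are not given: they have to be found in the camera images.
- clamp: Bench ratchet clamp fixed on a plywood board over the cart (board top 258 mm above base level). Bed plate 130 x 490 x 12 mm. Origin under the bed at the grip; x points roughly back to the robot (yaw about 3.2 to 3.8), y along the bar to the robot's right, z up. In its frame, mm: trip unit y -193..-124, grip y 0, jaw plate y 95..135, end stop face y 251. Housing under the grip: top z 50, 38 wide, y -65..20; all else within 80 mm of the grip is lower.
- board: Plywood packing board 685 x 580 x 15 mm lying over the full cart, fixed; its top is 258 mm above the robot's base level and everything stands on it. Origin in its top face, its own x along the cart (turned 2.09 rad): the board spans own x -400..285, y -290..290 mm. The arm may start beside its left edge with the fingertips below the top: rise first.
- squeeze_point (a point): Clamp (0, 0, 72) mm, axes as the clamp's: centre between the outer faces of trigger and fixed grip WHEN SQUEEZED, 20 mm below their tops. Two black upright blocks 30 mm wide: fixed grip's outer face y +15, trigger's y -27 at rest, -15 squeezed (pair 42, then 30 mm). Fingers close evenly, so centre the hand here, not on the pair at rest; close along clamp y, open 60 mm or more, come straight down.
- trigger (a joint): Travel of the trigger paddle toward the fixed grip (+y), 0 at rest to 0.012 m at its stop; return spring 3 to 5 N, up to 12 N more while it drives the jaw. Let go, it springs back. Each full squeeze pushes the jaw one rack tooth, 8 mm (the first 1 to 11); it must come back to within 2 mm of rest to catch the next tooth.
- jaw (a joint): Travel of the jaw with its toothed rod toward the end stop (+y), m, 0 to 0.066; starts anywhere from 0 to 0.03. Its grey plate (60 x 10 x 50 mm) carries the sprung pad. It only advances by the trigger and stays where it is left (7 N of drag).
- pad (a joint): How far the sprung pad is pushed back into the jaw: 0 free, 0.020 m at most; its spring gives 1.5 N at 0 and 0.2 N more per mm. Over about 1 mm it presses the carton against the end stop (usually about 4 mm after the squeeze that does it; one squeeze more adds 8 mm). Above 0.017 the carton is crushed.
- trigger_top (a point): Centre of the top of the trigger paddle (30 x 12 mm block, clamp y = -21 mm + trigger, z = 92 mm).
- pad_face (a point): Rubber pad 60 x 8 x 46 mm in front of the jaw plate: centre of the pad's pressing face (clamp y = 125 mm + jaw - pad, z = 37 mm).
- end_stop: Grey upright stop 90 x 14 x 55 mm at the +y end of the bed, inner face at clamp y = 251 mm; its origin coincides with the clamp's.
- carton: Small taped brown carton, loose, 80 (own x, along the bar) x 120 x 50 mm, lying on the bed between pad and end stop with 1 to 12 mm of gap to the stop. Origin: centre of its underside.
- trip_button (a joint): Push of the trip button, 0 to 0.008 m downward; spring 2 to 5 N. Pushed 5 mm or more, it tips the lever over.
- button_top (a point): Centre of the round black button's top face (24 mm across, clamp (-14, -178, 58) mm), pressed straight down. The upright lever stands 42 mm to its +y side, its knob 38 mm higher.
- trip_lever (a joint): Angle of the trip lever about its hinge: 0 up (leaning 0.2 rad beyond upright toward clamp +x, the robot's side; stays by its weight), 1.40 dropped toward clamp -x, away from the robot. It falls by its weight from any angle above 0.2 and falls back to 0 from below. A pinched knob can lag some 10 mm behind the fingers, so lead it well on, against its stop.
- lever_knob (a point): Centre of the lever's knob, a black cylinder 18 mm thick, 24 mm long along clamp y, 55 mm from the hinge. At lever angle q: clamp x = -55 sin(q - 0.2), y = -136, z = 34 + 55 cos(q - 0.2) mm; dropped x -51, z 54. Can be pinched from above, fingers closing along clamp y, and led up the arc; it turns between the fingers. Trip housing: y -193..-163, x -31..7, top z 51.
- lever_hinge (a point): Hinge axis of the lever at the lever's y (clamp (0, -136, 34) mm); the axis runs along clamp y.
- marker: Bystander: black and white marker, 136 mm, lying behind the clamp.
- glue: Bystander: glue stick standing in front of the clamp, 26 mm across, 96 mm high.
- brown_tape: Bystander: brown tape roll lying flat, 105 mm across, to the left.
- cup: Bystander: green pen cup, 77 mm across, 98 mm high, behind on the left.

How it is judged:
By the outcome, as a careful person would: the job done as asked, in the order asked, and still so for the second after the job is handed in, while the arm keeps its last pose, push and grip.
It also fails if it takes over 54 s, if anything falls off the work surface, if the arm or the gripper's body presses on something with over 40 N, if the wrist force passes 120 N, or if a joint passes its speed limit or range.

## Working session

There is one attempt and no reset: what is moved stays moved. The work goes in short steps, each a Python script; the robot and the scene stay as the last script left them, time stands still between calls to the robot, and variables do not carry over. Pictures are saved under pics/ and viewed, at most 11 in all, crops included, and the job is handed in when it is done.

```bash
mkdir -p pics; ls
python3 - <<'E'
from rig import arm
import cv2,numpy as np
print(arm.grip_depth,arm.current_t(),arm.current_width())
for n in("scene","top"):
    im=arm.snapshot(n); cv2.imwrite(f"pics/{n}0.png",im[:,:,::-1])
    c=arm.get_calibration(n); print(n,c["intrinsics"].tolist(),np.round(c["cam_to_world"],4).tolist())
E
```

```text
pics
0.0188 0.0 0.0912522707923043
scene [[538.1593268378214, 0.0, 278.18725582800505], [0.0, 538.1593268378214, 214.6502545941441], [0.0, 0.0, 1.0]] [[0.8798, -0.2442, 0.4079, 0.0736], [-0.4752, -0.477, 0.7394, -0.8797], [0.014, -0.8443, -0.5357, 1.0179], [0.0, 0.0, 0.0, 1.0]]
top [[458.24185834056095, 0.0, 271.8795485244553], [0.0, 458.24185834056095, 213.2664409198783], [0.0, 0.0, 1.0]] [[0.0038, -0.9839, 0.1785, 0.4065], [-0.9999, -0.0057, -0.0101, 0.0595], [0.011, -0.1785, -0.9839, 1.3849], [0.0, 0.0, 0.0, 1.0]]
```

View pics/scene0.png

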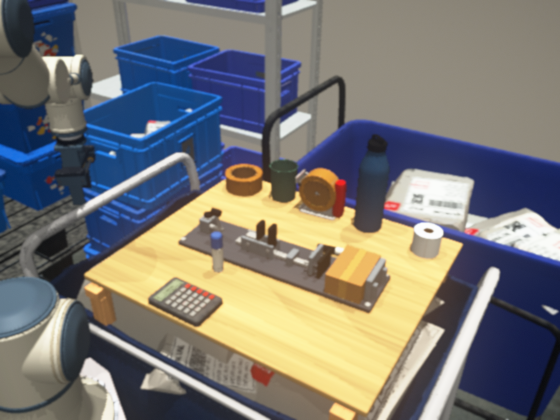

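View pics/top0.png

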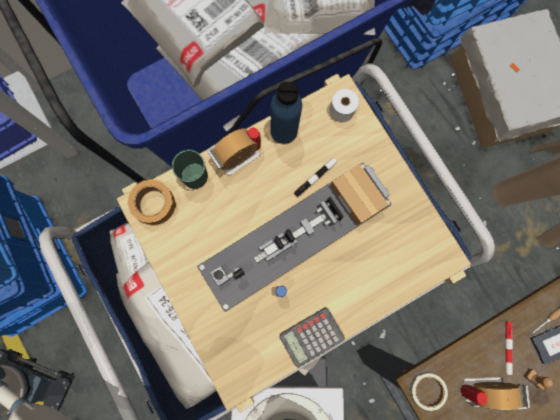

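The scene view shows the clamp running across the board, with the trip unit at the left and the carton at the right. In the top view the bed's left corners are at about (198,266) and (222,308), the grip is near (290,237), and the carton is near (360,193). Next I'll rectify the top view onto the bed plane.

```bash
cat > h.py <<'E'
import cv2,numpy as np
def ray(cal,uv,z):
    K=cal["intrinsics"];T=np.array(cal["cam_to_world"])
    uv=np.atleast_2d(uv).astype(float)
    d=np.c_[uv,np.ones(len(uv))]@np.linalg.inv(K).T@T[:3,:3].T
    o=T[:3,3]
    return o+d*((z-o[2])/d[:,2])[:,None]
def proj(cal,P):
    K=cal["intrinsics"];T=np.array(cal["cam_to_world"])
    p=(np.atleast_2d(P)-T[:3,3])@T[:3,:3]@np.array(K).T
    return p[:,:2]/p[:,2:]
def rectify(im,cal,x0,y0,w,h,z,s):
    # col -> -y (from y0 down), row -> -x (from x0 down), s px per m
    P=np.array([[x0,y0,z],[x0,y0-w,z],[x0-h,y0-w,z],[x0-h,y0,z]])
    H=cv2.getPerspectiveTransform(proj(cal,P).astype(np.float32),np.float32([[0,0],[w*s,0],[w*s,h*s],[0,h*s]]))
    return cv2.warpPerspective(im,H,(int(w*s),int(h*s)),flags=cv2.INTER_CUBIC)
E
python3 - <<'E'
from rig import arm
import cv2,numpy as np
from h import *
c=arm.get_calibration("top"); im=cv2.imread("pics/top0.png")
r=rectify(im,c,0.62,0.25,0.53,0.4,0.270,1500)
cv2.imwrite("pics/rect0.png",r)
hsv=cv2.cvtColor(im,cv2.COLOR_BGR2HSV)
m=((hsv[...,1]<90)&(hsv[...,2]<110)).astype(np.uint8)
roi=np.zeros_like(m); cv2.fillPoly(roi,[np.int32([[185,260],[350,150],[400,190],[390,225],[222,320]])],1)
m=cv2.morphologyEx(m&roi,cv2.MORPH_CLOSE,np.ones((5,5)))
n,l,st,_=cv2.connectedComponentsWithStats(m)
k=1+st[1:,4].argmax(); print(st[k])
p=np.argwhere(l==k)[:,::-1]
w=ray(c,p,0.270)[:,:2]
rect=cv2.minAreaRect((w*1000).astype(np.float32)); print(rect, cv2.boxPoints(rect))
E
```

```text
[314 182  48  49 902]
((614.2947387695312, -102.67628479003906), (124.9275131225586, 83.1735610961914), 33.88836669921875) [[ 539.25415  -102.98236 ]
 [ 585.62976  -172.02686 ]
 [ 689.3353   -102.37021 ]
 [ 642.9597    -33.325714]]
```

View pics/rect0.png

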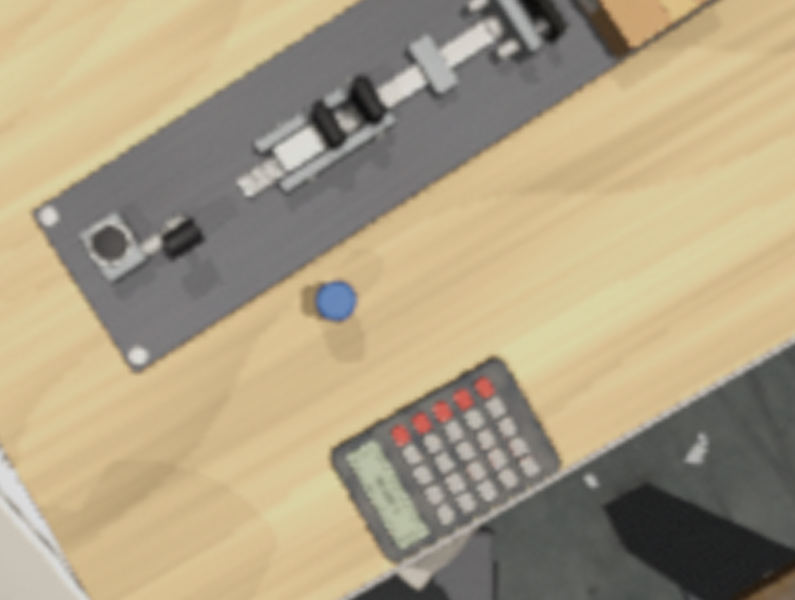

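The rectified view is clear. The button is at (110,243), the knob at (182,237), the trigger at (327,124), the fixed grip at (367,100), and the bed corners at (35,212) and (137,371). I'll fit the clamp frame from the bed edges and cross-check it against the black parts.

Run:
```python
from rig import arm
import cv2,numpy as np
from h import *
c=arm.get_calibration("top"); r=cv2.imread("pics/rect0.png")
hsv=cv2.cvtColor(r,cv2.COLOR_BGR2HSV); wood=((hsv[...,1]>70)&(hsv[...,0]<30)).astype(float)
g=cv2.GaussianBlur(wood,(0,0),2)
def edge(a,b,n):  # search along n from segment a-b for wood crossing
    out=[]
    for t in np.linspace(.06,.94,60):
        p=np.array(a)*(1-t)+np.array(b)*t
        pr=[g[int(round(p[1]+k*n[1])),int(round(p[0]+k*n[0]))] for k in np.arange(-14,15)]
        k=next((i for i,v in enumerate(pr) if v>.5),None)
        if k: out.append(p+(k-14.5)*np.array(n))
    out=np.float32(out); vx,vy,x,y=cv2.fitLine(out,cv2.DIST_HUBER,0,.01,.01).ravel(); return np.array([x,y]),np.array([vx,vy]),len(out)
lo=edge((137,371),(610,73),(.53,.85)); up=edge((35,212),(335,27),(-.53,-.85)); le=edge((35,212),(137,371),(-.85,.53))
W=lambda p:np.array([.62-p[1]/1500,.25-p[0]/1500])
for e in(lo,up,le): d=np.array([-e[1][1],-e[1][0]]); print(e[2],W(e[0]),np.degrees(np.arctan2(d[1],d[0])))
def X(a,b):
    s=np.linalg.solve(np.c_[a[1],-b[1]],b[0]-a[0]); return W(a[0]+s[0]*a[1])
A=X(lo,le);B=X(up,le); print("corners",A,B,np.linalg.norm(A-B))
ds=[np.array([-e[1][1],-e[1][0]]) for e in(lo,up)]; ds=[d*np.sign(d[0]) for d in ds]
yc=sum(ds);yc/=np.linalg.norm(yc); xc=np.array([yc[1],-yc[0]]); yaw=np.arctan2(xc[1],xc[0]); print("yaw",yaw%(2*np.pi),"xc",xc,"yc",yc)
mid=(A+B)/2
# black blobs in the rectified picture -> clamp-like coords relative to mid of the left edge
m=(hsv[...,2]<50).astype(np.uint8); n,l,st,ce=cv2.connectedComponentsWithStats(m)
T=np.array(c["cam_to_world"])[:3,3]
for i in range(1,n):
    x,y=ce[i]
    if st[i,4]>250 and y<300 and x<480:
        p=W(ce[i]); 
        for z in(.316,.350,.346):
            q=p+(T[:2]-p)*(z-.27)/(T[2]-.27); print(ce[i].round(),st[i,4],z,"c:",((q-mid)@xc*1000).round(1),((q-mid)@yc*1000).round(1))
```

```text
60 [0.4725716  0.00118037] -57.238205
34 [0.55114317 0.11897792] -57.124386
60 [0.40538535 0.18330532] -147.38933
corners [0.36995786 0.16063921] [0.47908932 0.23046032] 0.12955563
yaw 3.7143872 xc [-0.8403898  -0.54198253] yc [ 0.54198253 -0.8403898 ]
[362. 105.] 513 0.316 c: -0.2 219.8
[362. 105.] 513 0.35 c: 2.6 216.2
[362. 105.] 513 0.346 c: 2.3 216.6
[325. 130.] 293 0.316 c: 0.5 191.4
[325. 130.] 293 0.35 c: 3.3 188.7
[325. 130.] 293 0.346 c: 3.0 189.0
```

The corner spacing is 129.6 mm against a nominal 130, and yaw comes out at 3.714. The grip blocks put the bed's left edge at about clamp y = -210, so the bed would run -210 to 280. Next I'll rise, hover over the trip unit and check with the wrist camera.

```bash
cat >> h.py <<'E'
import json,os
def frame():
    return np.array(json.load(open("frame.json")))
def R():
    F=frame(); return F[:2],F[2]
def cw(p,off=(0,0,0)):
    o=frame(); x0,y0,yaw=o; c,s=np.cos(yaw),np.sin(yaw); x,y,z=(np.array(p,float)+off)/1000
    return np.array([x0+c*x-s*y,y0+s*x+c*y,.258+z])
def rot(sgn=1):
    yaw=frame()[2]; yc=np.array([-np.sin(yaw),np.cos(yaw),0])*sgn; z=np.array([0,0,-1.]); return np.c_[np.cross(yc,z),yc,z]
E
python3 - <<'E'
from rig import arm
import json,cv2
from h import *
xc=np.array([-0.8403898,-0.54198253]); yc=np.array([0.54198253,-0.8403898])
mid=(np.array([0.36995786,0.16063921])+[0.47908932,0.23046032])/2
o=mid+.210*yc; json.dump([*o,3.7143872],open("frame.json","w")); print(o)
arm.move_l(arm.current_ee_pos()+[0,0,.19],feed=.3)
P=cw((-14,-178,150))
for s in(1,-1): print(s,arm.solve_ik(P,rot(s)),arm.solve_ik(cw((0,0,52)),rot(s)))
q=arm.current_joint_positions()
s=min((1,-1),key=lambda s:np.abs(np.array(arm.solve_ik(P,rot(s)))-q).max()); print(s)
arm.move_to(P,rot(s)); 
c=arm.get_calibration("wrist"); im=arm.snapshot("wrist"); cv2.imwrite("pics/w1.png",im[:,:,::-1])
arm.grip(0.0)
c={k:np.array(v).tolist() for k,v in c.items()}; json.dump(c,open("w1.json","w"))
for p in[(-14,-178,58),(11,-136,88),(0,-21,92),(0,9,92),(65,-210,12),(-65,-210,12)]: print(p,proj(c,cw(p)).round(1))
print(arm.current_t(),arm.current_force(),arm.current_width())
E
```

```text
[0.53833992 0.01906791]
1 [ 1.41976899e+01  8.69376698e+00  7.65879383e+01 -2.54444375e-14
  9.47182947e+01  7.13789799e+01] [-4.32372862e+00  1.64766907e+01  8.08925483e+01 -2.54444375e-14
  8.26307611e+01  5.28575613e+01]
-1 [ 1.41976899e+01  8.69376698e+00  7.65879383e+01 -2.54444375e-14
  9.47182947e+01 -1.08621020e+02] [-4.32372862e+00  1.64766907e+01  8.08925483e+01 -2.54444375e-14
  8.26307611e+01 -1.27142439e+02]
1
(-14, -178, 58) [[283.1 206.5]]
(11, -136, 88) [[336.5 247.3]]
(0, -21, 92) [[488.1 236.3]]
(0, 9, 92) [[527.2 236.4]]
(65, -210, 12) [[252.4 266.7]]
(-65, -210, 12) [[249.6 142.4]]
4.0083 [ 1.1037307  -0.56008399 -0.46724486] 0.00018965675213470463
```

View pics/w1.png

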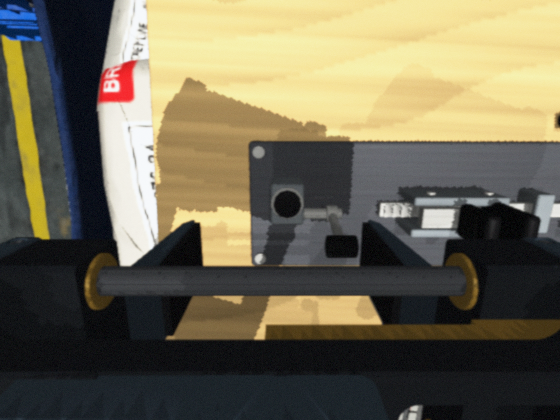

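The wrist view shows the button at (287,205) against a predicted (283,206.5), and the knob at (341,246) against (336.5,247). That is a shift of about +3.4 mm in clamp y and -1 mm in x. I'll correct the frame and press.

Run:
```python
from rig import arm
import json,cv2
from h import *
f=cw((-1,3.4,0)); json.dump([f[0],f[1],3.7143872],open("frame.json","w"))
arm.move_to(cw((-14,-178,90)),rot(1)); arm.move_l(cw((-14,-178,61)),rot(1),feed=.08)
f0=arm.current_force()[2]; print(f0)
for z in np.arange(59,49,-1):
    arm.move_l(cw((-14,-178,z)),rot(1),feed=.02); df=arm.current_force()[2]-f0; print(z,round(df,2),(arm.current_ee_pos()[2]-.258)*1000)
    if df>9: break
arm.move_l(cw((-14,-178,90)),rot(1),feed=.2)
arm.move_to(cw((-51,-136,150)),rot(1))
c=arm.get_calibration("wrist"); im=arm.snapshot("wrist"); cv2.imwrite("pics/w2.png",im[:,:,::-1])
for p in[(-14,-178,58),(-51,-136,54),(0,-21,92),(0,9,92)]: print(p,proj(c,cw(p)).round(1))
print(arm.current_t())
```

```text
0.7642475498281075
59 -0.37 59.327973022827216
58 1.67 58.17291230969679
57 1.44 57.0541606616507
56 1.71 56.03206150503182
55 1.9 54.974856560011496
54 2.24 53.98693889987477
53 2.64 52.99384678149188
52 4.09 51.98799222756123
51 7.39 51.261596385996974
50 23.27 51.20552626482727
(-14, -178, 58) [[234.8 246.6]]
(-51, -136, 54) [[282.2 205.1]]
(0, -21, 92) [[427.3 279.7]]
(0, 9, 92) [[465.1 279.7]]
8.1917
```

View pics/w2.png

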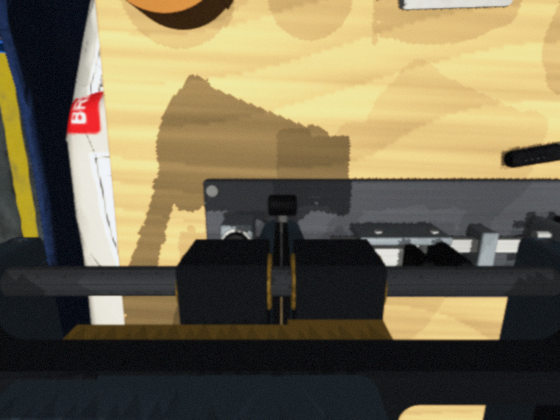

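The lever has dropped, and its knob is at (282,205), exactly as predicted. I'll pinch it and lead it up.

Run:
```python
from rig import arm
import json,cv2
from h import *
arm.grip(.046); arm.move_l(cw((-51,-136,75)),rot(1),feed=.25); arm.move_l(cw((-51,-136,42)),rot(1),feed=.1)
print(arm.current_force()); arm.grip(0.0); print(arm.current_width(),arm.current_grasp_force())
for q in(1.2,.95,.7,.45,.2,0,-.2):
    a=q-.2; arm.move_l(cw((-55*np.sin(a),-136,34+55*np.cos(a)-12)),rot(1),feed=.08)
    print(q,np.round(arm.current_force(),1),round(arm.current_width(),4))
arm.grip(.05); p=arm.current_ee_pos(); arm.move_l(p+[0,0,.09],feed=.2)
c=arm.get_calibration("wrist"); im=arm.snapshot("wrist"); cv2.imwrite("pics/w3.png",im[:,:,::-1])
for p in[(-14,-178,58),(11,-136,88),(0,-27,92),(0,15,92)]: print(p,proj(c,cw(p)).round(1))
print(arm.current_t())
```

```text
[-0.77984594  1.02192209  1.19690504]
0.023557206212339133 30.00011533498764
1.2 [ 3.1 -6.   0.8] 0.0235
0.95 [ 3.1 -7.8  0.2] 0.0237
0.7 [ 4.8 -6.1  2. ] 0.0241
0.45 [ 4.6 -5.6  3.1] 0.0234
0.2 [ 5.3 -4.7  6. ] 0.0237
0 [ 4.2 -4.3  9.3] 0.0239
-0.2 [ 8.3  0.5 10.4] 0.0235
(-14, -178, 58) [[234.2 162.9]]
(11, -136, 88) [[282.7 199.3]]
(0, -27, 92) [[423.3 186.8]]
(0, 15, 92) [[477.5 186.8]]
13.8
```

View pics/w3.png

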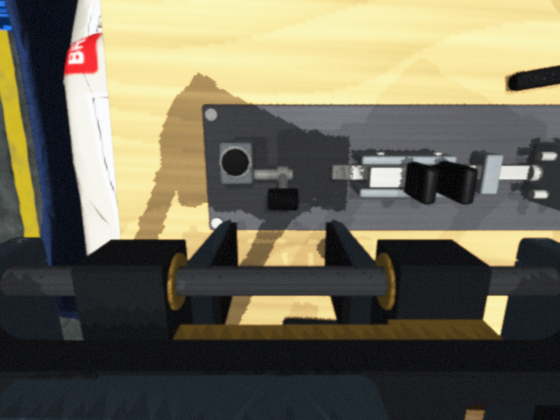

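The lever is up, with its knob at (283,199) as predicted. The grip's outer edge at about 475 px is consistent with the frame. Next I'll hover over the grip and look at the jaw, pad and carton.

Run:
```python
from rig import arm
import json,cv2
from h import *
arm.grip(.066); arm.move_to(cw((0,0,170)),rot(1))
c=arm.get_calibration("wrist"); im=arm.snapshot("wrist")[:,:,::-1]
cv2.imwrite("pics/w4.png",cv2.resize(im[90:300,180:560],None,fx=2,fy=2,interpolation=cv2.INTER_CUBIC))
c={k:np.array(v).tolist() for k,v in c.items()}; json.dump(c,open("w4.json","w"))
for p in[(0,-27,92),(0,15,92),(15,15,92),(-15,15,92),(45,251,55),(-45,251,55),(-30,125,60),(30,125,60),(-60,171,62),(60,171,62)]: print(p,((proj(c,cw(p))-[180,90])*2).round(1))
print(arm.current_t())
```

```text
(0, -27, 92) [[137.5 241.5]]
(0, 15, 92) [[240.5 241.4]]
(15, 15, 92) [[240.  276.2]]
(-15, 15, 92) [[241.  205.5]]
(45, 251, 55) [[724.6 309.5]]
(-45, 251, 55) [[767.  120.9]]
(-30, 125, 60) [[485.  156.3]]
(30, 125, 60) [[470.5 283.8]]
(-60, 171, 62) [[602.3  87.3]]
(60, 171, 62) [[561.9 344.5]]
14.9167
```

View pics/w4.png

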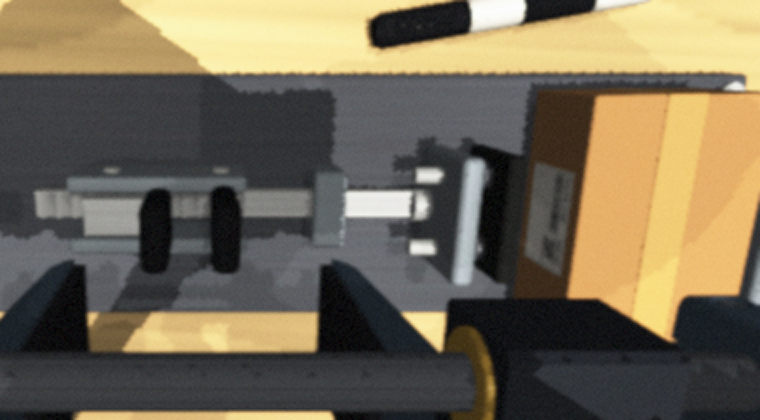

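The pair spans 138 to 241 px, matching the prediction. The plate's top strip is around x = 452-485, and the carton's near top edge runs from (597,95) to (568,330). I'll convert these to clamp coordinates and start pumping.

```bash
cat >> h.py <<'E'
def toc(P):
    x0,y0,yaw=frame(); d=np.atleast_2d(P)[:,:2]-[x0,y0]; c,s=np.cos(yaw),np.sin(yaw)
    return (np.c_[d[:,0]*c+d[:,1]*s,-d[:,0]*s+d[:,1]*c]*1000).round(1)
E
python3 - <<'E'
from rig import arm
import json
from h import *
c=json.load(open("w4.json"))
f=lambda uv,z:toc(ray(c,np.array(uv)/2+[180,90],.258+z/1000)).tolist()
print("plate",f([(464,160),(486,160),(452,283),(472,283)],62),"carton",f([(597,95),(568,330)],62))
arm.move_l(cw((-1,0,110)),rot(1),feed=.25); arm.move_l(cw((-1,0,56)),rot(1),feed=.12)
print(arm.current_force())
c2=arm.get_calibration("wrist"); im=arm.snapshot("wrist")[:,:,::-1]; t=arm.current_t()
arm.grip(0.0); print(arm.current_width(),arm.current_grasp_force(),arm.current_force().round(1),arm.current_t()-t)
im2=arm.snapshot("wrist")[:,:,::-1]; top=arm.snapshot("top")[:,:,::-1]; cv2.imwrite("pics/t5.png",top)
cv2.imwrite("pics/w5.png",np.vstack([im[90:330,160:],im2[90:330,160:]]))
c2={k:np.array(v).tolist() for k,v in c2.items()}; json.dump(c2,open("w5.json","w"))
print(arm.current_t())
E
```

```text
plate [[-28.7, 115.0], [-28.6, 124.7], [28.9, 115.5], [28.9, 124.8]] carton [[-56.7, 169.3], [52.5, 172.8]]
[ 0.26686789 -0.26472583  0.04885592]
0.029367000976386486 30.017881393432617 [ 5.1 -8.4  0.4] 0.6500000000000004
16.7083
```

View pics/w5.png

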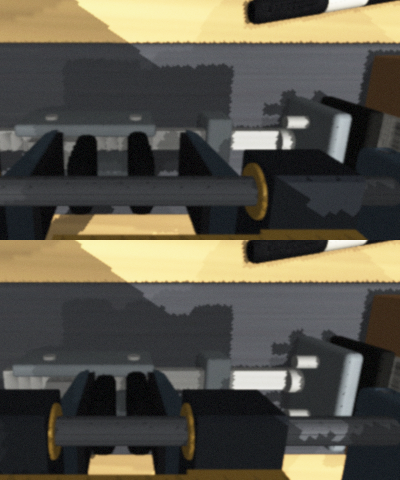

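The squeeze worked: the trigger closed fully (29.4 mm width) and the jaw advanced. The plate's top strip moved from about column 343 to 354 in the crop. Jaw start was about 0.020 m. I'll measure the first advance automatically, then make one more pump.

```bash
cat >> h.py <<'E'
def plate(im,c,rows=range(206,240,4)):
    g=cv2.cvtColor(np.ascontiguousarray(im),cv2.COLOR_BGR2GRAY).astype(float); out=[]
    for r in rows:
        s=cv2.GaussianBlur(g[r:r+1],(5,1),0)[0]; col=np.arange(470,548); m=s[470:548]>125
        if not m.any(): continue
        run=np.split(col[m],np.where(np.diff(col[m])>1)[0]+1); run=max(run,key=len)
        out.append([*toc(ray(c,[[run[0]-.5,r],[run[-1]+.5,r]],.258+.062))[:,1],len(run)])
    return np.array(out).round(1)
E
python3 - <<'E'
from rig import arm
import json
from h import *
c=json.load(open("w5.json")); v=cv2.imread("pics/w5.png")
for k in(0,1):
    im=np.zeros((420,560,3),np.uint8); im[90:330,160:]=v[k*240:k*240+240]; print(plate(im,c).tolist())
t=arm.current_t(); arm.grip(.062); arm.sleep(.15); arm.grip(0.0); print(arm.current_t()-t,arm.current_width())
im=arm.snapshot("wrist")[:,:,::-1]; cv2.imwrite("pics/w6.png",im); print(plate(im,c).tolist(),arm.current_t())
E
```

```text
[[116.3, 123.4, 13.0], [116.1, 124.3, 15.0], [116.0, 124.2, 15.0], [115.8, 124.1, 15.0], [115.7, 124.0, 15.0], [116.1, 123.8, 14.0], [115.9, 124.2, 15.0], [115.8, 124.1, 15.0], [116.2, 124.0, 14.0]]
[[122.3, 129.9, 14.0], [122.2, 130.3, 15.0], [122.0, 130.2, 15.0], [122.4, 130.1, 14.0], [122.3, 130.0, 14.0], [122.2, 130.5, 15.0], [122.0, 130.4, 15.0], [122.4, 130.2, 14.0], [122.3, 130.1, 14.0]]
1.4084000000000003 0.029708065581209135
[[102.7, 110.9, 15.0], [102.5, 114.0, 21.0], [102.8, 113.8, 20.0], [130.7, 138.9, 15.0], [130.6, 138.8, 15.0], [130.5, 138.8, 15.0], [130.4, 138.7, 15.0], [130.2, 138.6, 15.0], [130.7, 133.5, 5.0]] 18.1667
```

The plate centre went 120.0 → 126.3 → 134.6, so the jaw is at about 34.3 mm. Two more squeezes should give about 50.3 mm, with the pad pressed about 4 mm. I'll do both, checking each one.

Run:
```python
from rig import arm
import json
from h import *
ct=arm.get_calibration("top"); out=[]
def rc():
    im=arm.snapshot("top")[:,:,::-1]
    return rectify(im,ct,.78,-.02,.2,.25,.320,1600)
out.append(rc())
for i in range(2):
    arm.grip(.062); arm.sleep(.15); arm.grip(0.0); print(arm.current_width(),arm.current_grasp_force())
    im=arm.snapshot("wrist")[:,:,::-1]; cv2.imwrite(f"pics/w7{i}.png",im); print(plate(im,arm.get_calibration("wrist")).tolist(),arm.current_t())
    out.append(rc())
v=np.hstack(out); M=cv2.resize(v,(798,int(v.shape[0]*798/v.shape[1]))); cv2.imwrite("pics/t7.png",M)
cv2.imwrite("pics/w7c.png",np.vstack([cv2.resize(cv2.imread(f"pics/w7{i}.png")[120:270,360:],None,fx=2,fy=2) for i in(0,1)]))
```

```text
0.029659587510340833 30.016411542892456
[[110.5, 118.6, 15.0], [109.7, 121.1, 21.0], [110.1, 121.0, 20.0], [138.3, 145.4, 13.0], [138.8, 145.9, 13.0], [138.7, 146.4, 14.0], [138.6, 146.9, 15.0], [138.6, 146.9, 15.0], [107.4, 112.9, 10.0]] 19.675
0.029908449064265957 30.017453134059906
[[113.7, 125.0, 21.0], [114.1, 127.6, 25.0], [113.9, 128.1, 26.0], [103.2, 109.8, 12.0], [103.5, 109.6, 11.0], [103.9, 110.0, 11.0], [104.2, 110.3, 11.0], [114.0, 119.6, 10.0]] 21.1833
```

View pics/t7.png

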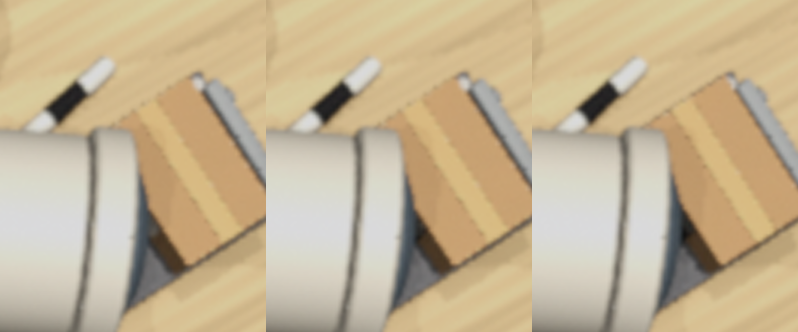

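View pics/w7c.png

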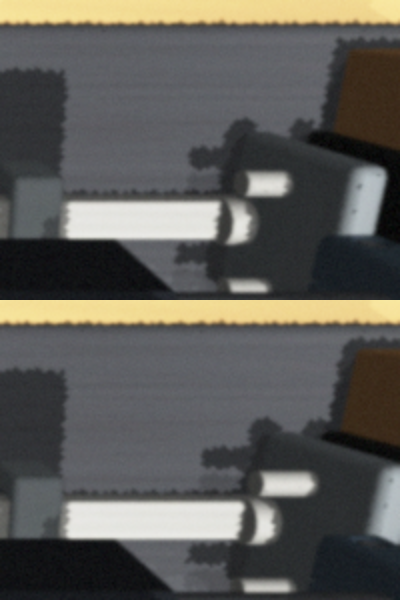

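The jaw moved a full tooth (about 22-25 px at double zoom) while the carton barely moved, so the pad is being compressed. I'll check numerically that the carton now touches the stop, comparing the original, t5 and current top pictures. The trigger stays held meanwhile.

Run:
```python
from rig import arm
from h import *
ct=arm.get_calibration("top"); now=arm.snapshot("top")[:,:,::-1]; cv2.imwrite("pics/t8.png",now)
print(arm.current_width(),arm.current_t())
ys=np.arange(236,272,2.)
ims={"t0":cv2.imread("pics/top0.png"),"now":now}
for n,im in ims.items():
    H=cv2.cvtColor(np.ascontiguousarray(im),cv2.COLOR_BGR2HSV).astype(np.float32)
    for x in(-42,-30,-15,0,):
        uv=np.float32(proj(ct,np.array([cw((x,y,62)) for y in ys]))).reshape(1,-1,2)
        s=cv2.remap(H,uv[...,0].copy(),uv[...,1].copy(),cv2.INTER_LINEAR)[0]
        print(n,x,"S",s[:,1].astype(int).tolist(),"V",s[:,2].astype(int).tolist())
# carton near-edge (brown) in wrist pictures
for n in("w6","w70","w71"):
    h=cv2.cvtColor(cv2.imread(f"pics/{n}.png"),cv2.COLOR_BGR2HSV)
    m=(h[...,1]>140)&(h[...,0]<20); print(n,[[r,int(np.argmax(m[r,500:])+500)] for r in(150,156,162,168,174,180)])
z=[cv2.resize(rectify(im,ct,.78,-.05,.17,.17,.32,1600),(390,390)) for im in ims.values()]
cv2.imwrite("pics/cmp.png",np.hstack(z))
```

```text
0.029697814572949673 21.2833
t0 -42 S [109, 109, 109, 110, 110, 104, 86, 56, 26, 11, 9, 11, 14, 15, 25, 54, 76, 82] V [202, 202, 202, 201, 201, 201, 191, 171, 151, 152, 153, 162, 166, 170, 176, 195, 209, 214]
t0 -30 S [109, 108, 107, 108, 108, 109, 108, 96, 41, 5, 3, 2, 1, 2, 2, 8, 29, 60] V [201, 201, 201, 202, 201, 200, 182, 137, 112, 130, 161, 174, 176, 175, 169, 163, 170, 192]
t0 -15 S [108, 108, 108, 108, 108, 109, 109, 93, 42, 7, 2, 2, 2, 3, 6, 35, 66, 81] V [201, 201, 201, 201, 200, 199, 179, 142, 102, 130, 160, 174, 176, 174, 171, 180, 197, 208]
t0 0 S [108, 108, 108, 108, 108, 108, 105, 94, 43, 7, 2, 2, 2, 3, 11, 37, 68, 80] V [201, 201, 201, 201, 201, 200, 185, 145, 112, 125, 160, 171, 175, 174, 176, 186, 202, 212]
now -42 S [110, 110, 108, 109, 110, 110, 105, 92, 60, 23, 9, 12, 14, 14, 24, 54, 75, 81] V [200, 200, 200, 200, 200, 199, 197, 188, 166, 156, 152, 160, 164, 168, 174, 193, 207, 212]
now -30 S [109, 109, 108, 108, 109, 109, 109, 109, 75, 22, 4, 2, 2, 2, 2, 7, 30, 60] V [200, 200, 200, 200, 200, 199, 196, 181, 152, 140, 160, 172, 175, 173, 167, 162, 168, 190]
now -15 S [110, 109, 109, 108, 109, 109, 110, 107, 83, 23, 2, 2, 3, 3, 7, 35, 66, 83] V [199, 199, 199, 199, 199, 199, 197, 185, 154, 144, 158, 172, 174, 172, 169, 177, 195, 206]
now 0 S [109, 110, 109, 108, 109, 110, 108, 106, 74, 26, 2, 2, 3, 2, 9, 35, 69, 79] V [199, 199, 199, 199, 200, 200, 197, 183, 150, 138, 157, 169, 174, 172, 173, 184, 201, 210]
w6 [[150, 535], [156, 534], [162, 532], [168, 532], [174, 530], [180, 529]]
w70 [[150, 537], [156, 535], [162, 532], [168, 532], [174, 531], [180, 530]]
w71 [[150, 539], [156, 537], [162, 537], [168, 536], [174, 534], [180, 532]]
```

View pics/cmp.png

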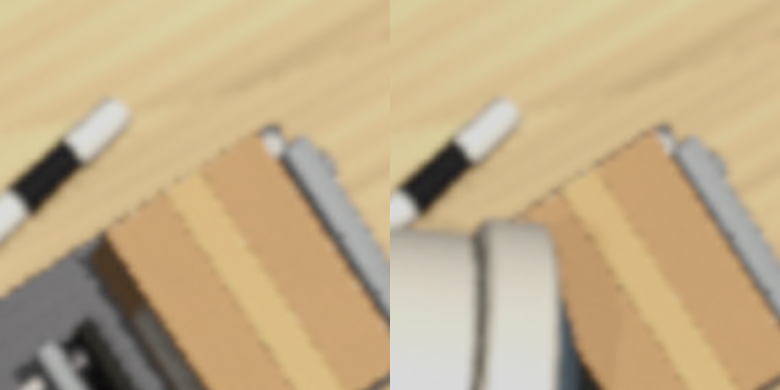

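In the original picture a dark gap showed between carton and stop. It is now closed, after the carton slid about 2 mm, and neither the marker nor the lever has been disturbed. With the jaw at about 50.3 mm the pad is pressed about 4 mm. The trigger is still held squeezed, so I'm handing in.

```bash
python3 -c "
from rig import arm
print(arm.current_width(),arm.current_grasp_force()); print(arm.sign_off())"
```

```text
0.029697814572949673 30.017020404338837
the job is handed in; nothing more can be done
None
```

I tested the trip (button pressed, lever dropped, then lifted until it stayed up). Four squeezes then pressed the carton against the end stop, with the pad in by an estimated 4 mm, and I handed in at about 21 s with the trigger still held squeezed.

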